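# Uncap the blue glaze bottle and stand it at the banding wheel

### The job

Get the blue glaze ready for decorating: lift the loose cap off the bottle with the blue band and set it, mouth down, flat in the blue cap holder. Then stand the open bottle upright on the white drip saucer, well inside its rim. Never tip the bottle, drop neither cap nor bottle, and leave the other bottles, their caps, the discs and the brush where they are.

Things in the scene. Friction and masses are not known exactly. Their poses are not given: they have to be found in the camera images.
- blue_bottle: Loose upright white squeeze bottle, blue band, about 0.3 kg, round about its z. Body 54 mm diameter up to 86 mm, tapering to a flat 42 mm shoulder at 95 mm; then a collar 25 mm in diameter (to 101 mm), a straight round nozzle 20 mm in diameter (101 to 129 mm, good to grip) and a pointed tip to 137 mm. Origin: centre of underside, z up.
- blue_cap: Loose blue plastic overcap, 30 g: round cup, mouth down, 36 mm outer diameter, 48 mm tall, wall 3 mm, top 4 mm thick. Starts standing loosely (no thread, 2.5 mm play) on the blue bottle's shoulder, over the nozzle; comes off straight up, clear after 42 mm. Origin: centre of the mouth (lower edge), z towards the closed top.
- blue_stand_pocket (a point): Centre of the pocket floor of the blue cap holder, 8 mm above the table, z up. The holder is a low round dish fixed to the table, 64 mm in outer diameter (72 mm at its thin white foot), 18 mm tall, blue with a white pocket floor; pocket 48 mm in diameter, 10 mm deep.
- saucer_floor (a point): Centre of the flat floor of the white drip saucer, 4 mm above the table. The saucer is round, fixed to the table, 116 mm over its rim; the floor inside the rim is 102 mm in diameter and the rim stands 11 mm above the table.
- green_bottle: Loose upright white squeeze bottle, green band, about 0.3 kg, round about its z. Body 54 mm diameter up to 86 mm, tapering to a flat 42 mm shoulder at 95 mm; then a collar 25 mm in diameter (to 101 mm), a straight round nozzle 20 mm in diameter (101 to 129 mm, good to grip) and a pointed tip to 137 mm. Origin: centre of underside, z up. To be left alone.
- green_cap: Loose green plastic overcap, 30 g: round cup, mouth down, 36 mm outer diameter, 48 mm tall, wall 3 mm, top 4 mm thick. Starts standing loosely (no thread, 2.5 mm play) on the green bottle's shoulder, over the nozzle; comes off straight up, clear after 42 mm. Origin: centre of the mouth (lower edge), z towards the closed top. To be left alone.
- orange_bottle: Loose upright white squeeze bottle, orange band, about 0.3 kg, round about its z. Body 54 mm diameter up to 86 mm, tapering to a flat 42 mm shoulder at 95 mm; then a collar 25 mm in diameter (to 101 mm), a straight round nozzle 20 mm in diameter (101 to 129 mm, good to grip) and a pointed tip to 137 mm. Origin: centre of underside, z up. To be left alone.
- orange_cap: Loose orange plastic overcap, 30 g: round cup, mouth down, 36 mm outer diameter, 48 mm tall, wall 3 mm, top 4 mm thick. Starts standing loosely (no thread, 2.5 mm play) on the orange bottle's shoulder, over the nozzle; comes off straight up, clear after 42 mm. Origin: centre of the mouth (lower edge), z towards the closed top. To be left alone.
- green_stand_pocket (a point): Centre of the pocket floor of the green cap holder, 8 mm above the table, z up. The holder is a low round dish fixed to the table, 64 mm in outer diameter (72 mm at its thin white foot), 18 mm tall, green with a white pocket floor; pocket 48 mm in diameter, 10 mm deep. To be left empty.
- orange_stand_pocket (a point): Centre of the pocket floor of the orange cap holder, 8 mm above the table, z up. The holder is a low round dish fixed to the table, 64 mm in outer diameter (72 mm at its thin white foot), 18 mm tall, orange with a white pocket floor; pocket 48 mm in diameter, 10 mm deep. To be left empty.
- wheel: Banding wheel (turntable) of dark metal, fixed, 200 mm in diameter, 88 mm tall with the pale disc on it; nothing to do with it. Origin: centre of its underside.
- disc0: A loose bisque disc with a hole, white, 100 mm in diameter, 8 mm thick, hole 28 mm, lying flat on the table; to be left alone. Origin: centre of its underside.
- disc1: A loose bisque disc with a hole, white, 100 mm in diameter, 8 mm thick, hole 28 mm, lying flat on the table; to be left alone. Origin: centre of its underside.
- disc2: A loose bisque disc with a hole, white, 100 mm in diameter, 8 mm thick, hole 28 mm, lying flat on the table; to be left alone. Origin: centre of its underside.
- brush: A loose brush 170 mm long lying flat along its own x axis; to be left alone. Origin: on its underside near mid length.
Not all that is in view belongs to the job. Leave any black, pink or yellow look-alike of the blue_cap alone.

How it is judged (in metres and radians):
On the way, in this order (a step that is already met when the one before it is completed fails the run):
1. the blue cap stands mouth down in the pocket of the blue holder, released and at rest (horizontal distance between blue_cap and blue_stand_pocket below 0.009 m and z of blue_cap in the frame of blue_stand_pocket below 0.004 m and angle between blue_cap's own z axis and vertical below 0.12 rad and linear speed of blue_cap below 0.02 m/s and contact force between the fingers and blue_cap below 0.1 N), for 0.2 s.
2. then the open blue bottle stands upright on the floor of the drip saucer, released and at rest (horizontal distance between blue_bottle and saucer_floor below 0.026 m and z of blue_bottle in the frame of saucer_floor below 0.004 m and angle between blue_bottle's own z axis and vertical below 0.08 rad and linear speed of blue_bottle below 0.02 m/s and contact force between the fingers and blue_bottle below 0.1 N), for 0.2 s.
At the end, for the whole second after the job is handed in: Blue cap mouth down (within 0.12 rad) on the blue pocket's floor (within 4 mm of it, 9 mm of its axis); blue bottle upright (within 0.08 rad) on the saucer's floor (within 4 mm of it, axis within 26 mm of its centre); both released and at rest (all of step 1 and all of step 2); the robot touches nothing.
It fails at once if the blue bottle is tipped by more than 0.35 rad (20 degrees) (angle between blue_bottle's own z axis and vertical above 0.35 rad).
It fails at once if the blue cap or the blue bottle is dropped (falls faster than 0.5 m/s out of the fingers) ((linear speed of blue_cap above 0.5 m/s and contact force between the fingers and blue_cap below 0.1 N) or (linear speed of blue_bottle above 0.5 m/s and contact force between the fingers and blue_bottle below 0.1 N)).
It fails at once if another bottle or its cap is moved by more than 30 mm (distance of any of green_bottle, green_cap, orange_bottle, orange_cap from where it was at the start of the episode above 0.03 m).
It fails at once if a disc or the brush is moved by more than 30 mm (distance of any of disc0, disc1, disc2, brush from where it was at the start of the episode above 0.03 m).
It also fails if it takes over 64 s, if anything falls off the work surface, if the arm or the gripper's body presses on something with over 40 N, if the wrist force passes 120 N, or if a joint passes its speed limit or range.

### The arm

A 6-joint arm with a two-finger parallel gripper is mounted at the origin on the work surface. World frame = base frame: x ahead of the robot, y to its left, z up, the work surface at z = 0. Lengths are in m, angles in degrees, forces in N, time in s.
With the tool pointing down it reaches from about 0.4 to 0.825 m from the base axis. Payload 7 kg.
Tool frame: the origin (TCP) lies at the centre of the arm's flange, where the gripper is bolted on; the fingertips stand 178 mm ahead of it and the grasp point (between the pads) lies 159 mm ahead of it; z points along the fingers, y is the line along which they close (so a half turn about z gives the same grasp; the last joint's range is limited). The gripper opens to 88 mm and grips with 3 to 60 N. Pads are 19 mm wide; open, the fingers measure 130 mm over their backs; the gripper's body (78 mm by 193 mm) begins 47 mm behind the grasp point.
Start: joints at [-59.124, 20.546, 0.682, 0, -70.136, -16.507], TCP at [0.167, -0.654, 0.405] pointing down, gripper open.
Joint ranges: [-176.03, 176.03], [-82.01, 121.73], [-58.28, 71.71], [-173.87, 95.51], [-174.79, -0.11], [-173.66, 173.66]. Speed limits (degrees/s): [136.94, 136.94, 172.46, 180, 180, 180].

### API

Orientations are given as [roll, pitch, yaw] about the fixed x, y, z axes, in that order (R = Rz(yaw) Ry(pitch) Rx(roll)).
In Python, from plant import telemetry, snapshot, workorder, nets gives the robot as it stands.
- The arm moves only by the shell command python3 -m creep 'ROWS'. ROWS is JSON, a list that holds one entry, the list of rows, each a list of 5 numbers: the shift along the tool's x, y, z normalised to -1 to 1, where 1 is 0.2 m, then the turn about the tool's z normalised to -1 to 1, where 1 is pi/2 rad, then the opening, from 0 (shut) to 1 (fully open). In form: [[[x, y, z, spin, hand], ...]]. A call has 1 to 8 rows; each row shifts and turns the commanded pose from where the row before left it, along the tool's axes as they then stand; what a row does not reach is not made up. A row lasts 1/12 s, in which the tool goes at most 41.7 mm and 7.16 degrees, less where a joint would pass 70% of its speed; a pose out of reach is approached as far as the arm can. A call with a number of a shift or a turn outside -1 to 1 is refused whole. A call with a gripper value outside its range is refused whole. The fingers move at their own pace and stop on an object; the grip force is fixed at half the most. Time passes only in rows, so rows that do not move let the fingers close. It gives the time, the measured TCP pose, the force, the opening and the grip force at its end, in the units of the state.
- telemetry.get_obs(): the state, without advancing time (a new reading comes with each control period).
- snapshot(name): name is "side" or "top"; returns a dict with "frame" (480x640x3 uint8, red, green, blue), "fx", "fy", "cx", "cy" (pixels), "k1" (the pictures are not rectified: a ray, as slopes to the right and down, at radius r is drawn at 1 + k1 r^2 times it, then the intrinsics apply), "rvec" (rotation vector, rad) and "tvec" (3), from world to camera coordinates, as OpenCV has them. Camera axes: x right, y down, z forward; pixel columns grow to the right and rows downward; lengths in m; the calibration is good to about 2 mm. A picture is of the moment at which its call begins. There is no depth.
- workorder.close_job(): hands the job in; it is judged then, once.
Trained networks look in a picture, given as the dict that the camera call returned (one of the last four; its "shot" number tells which), for a name from the list of things; names that differ only in an ending like _2 or _b are one class to them, and where a whole thing is asked for, a point or a joint stands for the part that bears it (a point fixed in the world has none). Each returns a list of dicts, best first, with "confidence" (0 to 1); they miss things now and then, are a little off and sometimes report something else, mostly with a low value. They report only what shows in the picture. A call takes as long as a camera call. They do not tell look-alikes from the thing itself.
- nets.find_in(picture, query): "uv" ([column, row] in pixels, amid what is visible of it).
- nets.masks_of(picture, query): "region" (480x640 bool, what is visible of it) and "uv" ([column, row] in pixels, amid what is visible of it).
- nets.landmark_of(picture, query): "uv" ([column, row] in pixels: a listed point, or the origin of a listed thing).
The state is a dict: "clock": time; "joint_pos": joint angles; "qvel": joint speeds; "tau": joint torques, N m; "tool_pos": TCP position; "orientation": TCP orientation; "force": force on the tool from outside, world axes, zero at the start; "moment": the same for the moment, N m; "opening": finger opening in m; "gripper_force": force on a finger pad.
Only numpy, scipy, OpenCV 4.12 (cv2) and the standard library are available. Lean on these libraries where they do the work, as an engineer would, in place of code of your own. Each camera call takes 0.05 s, during which the arm holds its last target. There are 200 camera calls.

## Working session

There is one attempt and no reset: what is moved stays moved. The work goes in short steps, Python scripts to look and compute and a shell command to move; the robot and the scene stay as the last step left them, time stands still between calls to the robot, and variables do not carry over. Pictures are saved under pics/ and viewed, at most 10 in all, crops included, and the job is handed in when it is done.

```bash
ls; mkdir -p pics; cat > h.py <<'E'
import numpy as np, cv2
from plant import telemetry, snapshot, workorder, nets
def ray(p,uv):
    R=cv2.Rodrigues(np.array(p["rvec"],float))[0]; t=np.array(p["tvec"],float).reshape(3)
    d=np.array([(uv[0]-p["cx"])/p["fx"],(uv[1]-p["cy"])/p["fy"]]); s=d.copy()
    for _ in range(30): s=d/(1+p["k1"]*(s@s))
    return -R.T@t, R.T@np.array([s[0],s[1],1.])
def at_z(p,uv,z):
    o,v=ray(p,uv); return o+v*(z-o[2])/v[2]
def proj(p,X):
    R=cv2.Rodrigues(np.array(p["rvec"],float))[0]; c=R@np.array(X,float)+np.array(p["tvec"],float).reshape(3)
    s=c[:2]/c[2]; s=s*(1+p["k1"]*(s@s)); return np.array([s[0]*p["fx"]+p["cx"],s[1]*p["fy"]+p["cy"]])
def save(p,n): cv2.imwrite("pics/"+n+".png",p["frame"][:,:,::-1])
E
python3 - <<'E'
from h import *
np.set_printoptions(precision=4,suppress=True)
o=telemetry.get_obs(); print(o["clock"],o["tool_pos"],o["orientation"],o["opening"])
Z={"blue_bottle":0,"blue_cap":.095,"blue_stand_pocket":.008,"saucer_floor":.004,"green_bottle":0,"orange_bottle":0,"wheel":0,"brush":0,"disc0":0}
for n in("top","side"):
    p=snapshot(n); save(p,n+"0"); print(n,ray(p,(320,240)))
    for q,z in Z.items():
        for r in nets.landmark_of(p,q)[:3]: print(q,np.array(r["uv"]),round(r["confidence"],2),at_z(p,r["uv"],z)[:2])
E
```

```text
pics
0.0 [ 0.1675 -0.6537  0.4037] [ 179.9073   -0.0073 -165.6382] 0.08735975526537905
top (array([ 0.4841, -0.0197,  1.2528]), array([ 0.0791, -0.0108, -0.9968]))
blue_bottle [240.1 264.4] 0.69 [0.5163 0.165 ]
blue_bottle [293.9 287.7] 0.52 [0.4623 0.0284]
blue_cap [232.2 263.8] 0.79 [0.5147 0.1694]
blue_cap [230.4 224.4] 0.62 [0.6063 0.1775]
blue_cap [199.4 248.4] 0.55 [0.5481 0.2478]
saucer_floor [389.5 289.3] 0.81 [ 0.4647 -0.2102]
green_bottle [181.1 220.1] 0.94 [0.6238 0.3202]
wheel [447.3 198.8] 0.75 [ 0.6987 -0.3562]
disc0 [253.5 169.9] 0.74 [0.7575 0.1411]
disc0 [317.8 162.8] 0.72 [ 0.7807 -0.0221]
disc0 [235.7 331.3] 0.56 [0.3495 0.17  ]
side (array([-0.031 ,  0.6378,  0.7618]), array([ 0.5376, -0.5815, -0.6109]))
blue_bottle [262.5 340.1] 0.61 [0.5224 0.1776]
blue_cap [263.8 295.7] 0.94 [0.5216 0.1693]
blue_cap [275.6 301. ] 0.92 [0.4994 0.1648]
blue_cap [209.2 363.4] 0.72 [0.4748 0.3164]
blue_stand_pocket [350.9 309.6] 0.93 [0.4583 0.0277]
saucer_floor [426.9 245.5] 0.6 [ 0.4707 -0.2169]
saucer_floor [312.9 212.8] 0.48 [ 0.7115 -0.1422]
green_bottle [155.7 347.5] 0.69 [0.6369 0.31  ]
green_bottle [227.1 363.6] 0.58 [0.5258 0.2511]
wheel [379.6 177.4] 0.57 [ 0.702  -0.3567]
wheel [235.5 407.5] 0.56 [0.4515 0.2974]
brush [313.2 214. ] 0.62 [ 0.7119 -0.1436]
brush [425.1 245.5] 0.48 [ 0.4759 -0.2189]
disc0 [345.  393.4] 0.98 [0.3509 0.1653]
disc0 [195.4 264.3] 0.66 [0.7599 0.1333]
disc0 [249.6 227.7] 0.64 [ 0.7731 -0.0172]
```

View pics/top0.png

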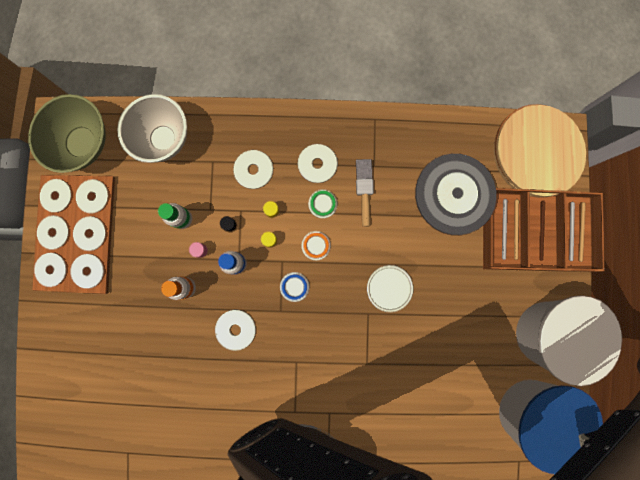

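View pics/side0.png

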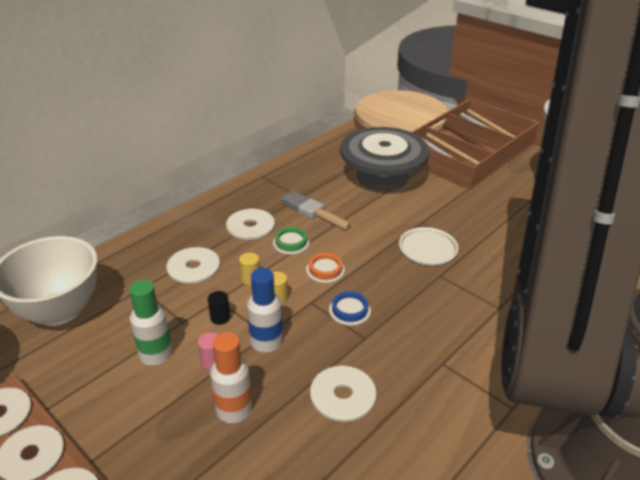

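The top view shows the blue bottle's cap at about (229,261), the blue holder at (294,287) and the saucer at (390,289). The side view shows them at (263,285), (350,307) and (428,246). The pink, black and yellow look-alikes and the orange and green bottles are clearly separate. I'll refine these positions by colour.

```bash
python3 - <<'E'
from h import *
from scipy.optimize import least_squares
np.set_printoptions(precision=4,suppress=True)
P={n:snapshot(n) for n in("top","side")}
B={n:(cv2.inRange(cv2.cvtColor(p["frame"],cv2.COLOR_RGB2HSV),(100,130,50),(130,255,255))>0) for n,p in P.items()}
def comp(n,uv,r=40):
    k,l,s,c=cv2.connectedComponentsWithStats(B[n].astype(np.uint8))
    best=min((i for i in range(1,k) if s[i,4]>30),key=lambda i:np.hypot(*(c[i]-uv))); return l==best,c[best],s[best]
def hull(pts): return cv2.convexHull(np.float32(pts))[:,0]
def model(p,x,y,rings):
    a=np.linspace(0,2*np.pi,48); pts=[proj(p,(x+r*np.cos(t),y+r*np.sin(t),z)) for r,z in rings for t in a]
    m=np.zeros((1920,2560),np.uint8); cv2.fillConvexPoly(m,np.round(hull(pts)*4).astype(np.int32),1)
    M=cv2.moments(m,True); return np.array([M["m10"]/M["m00"],M["m01"]/M["m00"]])/4, M["m00"]/16
for nm,rings,seeds in(("cap",[(.018,.095),(.018,.143)],{"top":(229,261),"side":(263,285)}),("holder",[(.032,.018),(.032,.002)],{"top":(294,287),"side":(350,307)})):
    O={}
    for n,uv in seeds.items():
        m,c,s=comp(n,uv)
        f=np.zeros(m.shape,np.uint8); cs,_=cv2.findContours(m.astype(np.uint8),0,2); cv2.drawContours(f,[cv2.convexHull(np.vstack(cs))],-1,1,-1)
        M=cv2.moments(f,True); O[n]=np.array([M["m10"],M["m01"]])/M["m00"]; print(nm,n,O[n],M["m00"],s)
    for use in(("top",),("side",),("top","side")):
        x0=(.51,.17) if nm=="cap" else (.46,.028)
        r=least_squares(lambda v:np.concatenate([model(P[n],*v,rings)[0]-O[n] for n in use]),x0,diff_step=.01)
        print(use,r.x,r.fun,[model(P[n],*r.x,rings)[1] for n in use])
for n in P:
  for q in("saucer_floor","blue_bottle"):
    for r in nets.masks_of(P[n],q)[:3]:
        g=r["region"]; ys,xs=np.nonzero(g); c=(xs.mean(),ys.mean()); print(n,q,r["confidence"],c,g.sum(),at_z(P[n],c,.009)[:2],xs.min(),xs.max(),ys.min(),ys.max())
E
```

```text
cap top [226.5297 261.1683] 202.0 [219 254  16  15 199]
cap side [262.2298 285.7123] 657.0 [252 268  21  36 636]
('top',) [0.5196 0.1781] [0.0094 0.0074] [262.3125]
('side',) [0.5199 0.1726] [ 0.0057 -0.0037] [839.375]
('top', 'side') [0.5192 0.1748] [ 1.4665  0.1898 -0.7362  0.9151] [261.1875, 840.375]
holder top [293.952  286.6013] 479.0 [282 275  25  24 157]
holder side [349.6501 305.8319] 803.0 [333 292  34  29 375]
('top',) [0.4653 0.0278] [ 0.0003 -0.    ] [540.9375]
('side',) [0.4653 0.0232] [0.0018 0.0088] [991.5625]
('top', 'side') [0.4647 0.0253] [ 1.0029  0.2516 -0.5439  0.7561] [541.0625, 994.6875]
top saucer_floor 0.89 (np.float64(390.054820415879), np.float64(287.8456206679269)) 1587 [ 0.4685 -0.2108] 367 412 266 310
top blue_bottle 0.85 (np.float64(237.20848056537102), np.float64(263.7173144876325)) 283 [0.5176 0.171 ] 224 246 251 274
top blue_bottle 0.72 (np.float64(171.4111111111111), np.float64(288.06666666666666)) 270 [0.4516 0.3341] 162 181 281 296
side saucer_floor 0.87 (np.float64(428.1208609271523), np.float64(245.95474613686534)) 1812 [ 0.4648 -0.2117] 400 458 227 265
side blue_bottle 0.62 (np.float64(265.3794964028777), np.float64(324.6906474820144)) 1668 [0.5382 0.1558] 247 282 294 351
```

```bash
python3 - <<'E'
from h import *
T={"top":(205,235,240,290),"side":(235,265,300,360)}
ims=[]
for n,(x0,y0,x1,y1) in T.items():
    p=snapshot(n)
    f=p["frame"][y0:y1,x0:x1,::-1]; k=8 if n=="top" else 6
    im=cv2.resize(f,None,fx=k,fy=k,interpolation=cv2.INTER_NEAREST)
    for (x,y),c in(((.5155,.170),(0,0,255)),((.5192,.1748),(0,255,255))):
        for r,z in((.018,.143),(.018,.095),(.027,.0)):
            pts=np.array([(proj(p,(x+r*np.cos(a),y+r*np.sin(a),z))-(x0,y0)+.5)*k for a in np.linspace(0,6.283,60)])
            cv2.polylines(im,[np.int32(pts)],True,c,1)
    ims.append(cv2.copyMakeBorder(im,0,600-im.shape[0],0,0,0))
cv2.imwrite("pics/ov.png",np.hstack(ims)[:, :800])
E
```

```text
(no output)
```

View pics/ov.png

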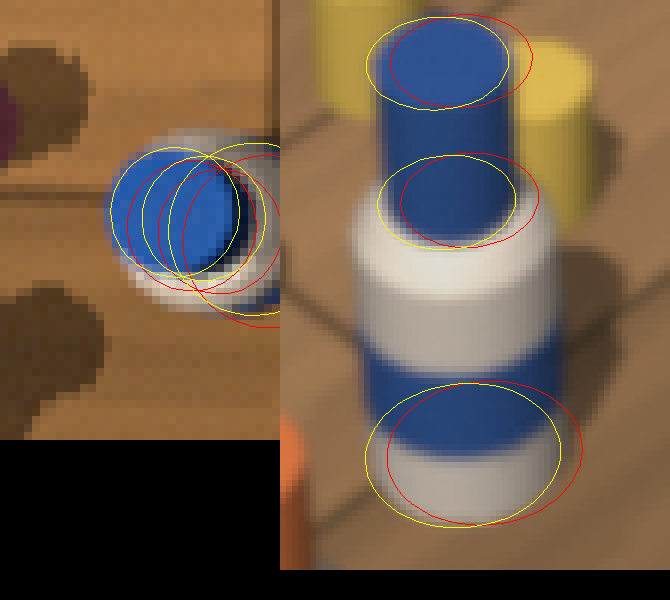

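The yellow outline (0.519, 0.175) fits the cap and bottle in both views to about 2 mm. In the crops the cap top is at about (175,212) in the top view and (445,60) in the side view. I'll move there next.

```bash
cat >> h.py <<'E'
from scipy.spatial.transform import Rotation as Ro
def go(*pts):
    "tool-axis shifts in row units (sum over rows) from the present TCP through TCP points"
    o=telemetry.get_obs(); R=Ro.from_euler("xyz",o["orientation"],degrees=True).as_matrix(); a=np.array(o["tool_pos"])
    print("t",round(o["clock"],2),"tcp",np.round(a,4),"rpy",np.round(o["orientation"],2),"open",round(o["opening"],4),"F",np.round(o["force"],1))
    for b in pts:
        d=np.array(b)-a; u=R.T@d/.2; print(b,"units",np.round(u,3),"rows>=",round(np.linalg.norm(d)/.0417,1)); a=np.array(b)
E
python3 -c "
from h import *
go((.42,-.3,.40),(.52,.1748,.36),(.52,.1748,.288))"
```

```text
t 1.4 tcp [ 0.1675 -0.6539  0.4047] rpy [ 180.      0.   -165.63] open 0.0876 F [ 0.2  1.  -0.3]
(0.42, -0.3, 0.4) units [-1.662  1.401  0.023] rows>= 10.4
(0.52, 0.1748, 0.36) units [-1.074  2.176  0.2  ] rows>= 11.7
(0.52, 0.1748, 0.288) units [ 0.   -0.    0.36] rows>= 1.7
```

```bash
python3 -m creep '[[[-0.1,0.09,0,0,1],[-0.1,0.09,0,0,1],[-0.1,0.09,0,0,1],[-0.1,0.09,0,0,1],[-0.1,0.09,0,0,1],[-0.1,0.09,0,0,1],[-0.1,0.09,0,0,1],[-0.1,0.09,0,0,1]]]'
python3 -m creep '[[[-0.1,0.09,0,0,1],[-0.1,0.09,0,0,1],[-0.1,0.09,0,0,1],[-0.1,0.09,0,0,1],[-0.1,0.09,0,0,1],[-0.1,0.09,0,0,1],[-0.1,0.09,0,0,1],[-0.1,0.09,0,0,1]]]'
python3 -m creep '[[[-0.07,0.14,0,0,1],[-0.07,0.14,0,0,1],[-0.07,0.14,0,0,1],[-0.07,0.14,0,0,1],[-0.07,0.14,0,0,1],[-0.07,0.14,0,0,1],[-0.07,0.14,0,0,1],[0,0,0,0,1]]]'
python3 -c "
from h import *
go((.52,.1748,.36),(.52,.1748,.288))"
```

```text
clock: 2.07
tool_pos: [0.2873, -0.4735, 0.4049]
orientation: [-180.0, 0.0, -165.6]
force: [0.6, -0.7, 0.7]
opening: 0.0873
gripper_force: 0.0
clock: 2.73
tool_pos: [0.4065, -0.2943, 0.405]
orientation: [-180.0, 0.0, -165.6]
force: [0.3, -0.6, -0.1]
opening: 0.0876
gripper_force: 0.0
clock: 3.4
tool_pos: [0.4532, -0.0777, 0.4051]
orientation: [180.0, 0.1, -165.4]
force: [-0.5, -1.2, -0.6]
opening: 0.0875
gripper_force: 0.0
t 3.4 tcp [ 0.4532 -0.0777  0.4051] rpy [ 1.7998e+02  1.1000e-01 -1.6545e+02] open 0.0875 F [-0.5 -1.2 -0.6]
(0.52, 0.1748, 0.36) units [-0.64   1.138  0.227] rows>= 6.4
(0.52, 0.1748, 0.288) units [ 0.001 -0.     0.36 ] rows>= 1.7
```

```bash
python3 -m creep '[[[-0.08,0.14,0.02,0,1],[-0.08,0.14,0.03,0,1],[-0.08,0.14,0.03,0,1],[-0.08,0.14,0.03,0,1],[-0.08,0.14,0.03,0,1],[-0.08,0.14,0.03,0,1],[-0.08,0.14,0.03,0,1],[-0.08,0.14,0.02,0,1]]]'
python3 -m creep '[[[0,0,0,0,1],[0,0,0,0,1]]]'
python3 - <<'E'
from h import *
go((.52,.1748,.36),(.52,.1748,.288))
p=snapshot("side"); q=snapshot("top")
im=np.hstack([cv2.resize(p["frame"][180:380,170:370],(400,400)),cv2.resize(q["frame"][180:380,130:330],(400,400))])
cv2.imwrite("pics/pre.png",im[:,:,::-1])
E
```

```text
clock: 4.07
tool_pos: [0.5208, 0.1689, 0.3603]
orientation: [-180.0, -0.0, -165.6]
force: [-0.2, -0.0, -0.1]
opening: 0.0876
gripper_force: 0.0
clock: 4.23
tool_pos: [0.521, 0.1689, 0.3599]
orientation: [-180.0, -0.1, -165.5]
force: [-0.0, -0.1, 0.2]
opening: 0.0876
gripper_force: 0.0
t 4.23 tcp [0.521  0.1689 0.3599] rpy [-1.7997e+02 -7.0000e-02 -1.6551e+02] open 0.0876 F [-0.  -0.1  0.2]
(0.52, 0.1748, 0.36) units [-0.003  0.03  -0.   ] rows>= 0.1
(0.52, 0.1748, 0.288) units [-0.    0.    0.36] rows>= 1.7
```

View pics/pre.png

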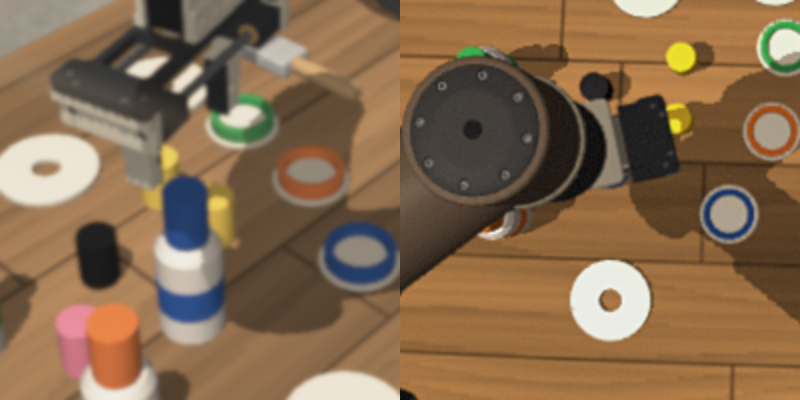

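The gripper straddles the blue cap, with the fingers at about (145,165) and (218,95) in the crop and the cap at (187,195). I'll descend and close.

```bash
python3 -m creep '[[[0,0.03,0,0,1],[0,0,0.06,0,1],[0,0,0.06,0,1],[0,0,0.06,0,1],[0,0,0.06,0,1],[0,0,0.06,0,1],[0,0,0.06,0,1],[0,0,0,0,1]]]'
python3 -m creep '[[[0,0,0,0,0.6],[0,0,0,0,0.5],[0,0,0,0,0.42],[0,0,0,0,0.38],[0,0,0,0,0.34],[0,0,0,0,0.3],[0,0,0,0,0.3],[0,0,0,0,0.3]]]'
python3 -m creep '[[[0,0,0,0,0],[0,0,0,0,0],[0,0,0,0,0],[0,0,0,0,0]]]'
```

```text
clock: 5.0
tool_pos: [0.5184, 0.1722, 0.287]
orientation: [-180.0, -0.2, -165.7]
force: [-0.2, -0.9, -0.1]
opening: 0.0876
gripper_force: 0.0
clock: 5.67
tool_pos: [0.5192, 0.1733, 0.2887]
orientation: [180.0, 0.0, -165.6]
force: [-1.1, -0.1, -0.7]
opening: 0.0401
gripper_force: 0.1
clock: 6.0
tool_pos: [0.5192, 0.1734, 0.2886]
orientation: [180.0, 0.0, -165.6]
force: [0.6, 1.7, 0.6]
opening: 0.035
gripper_force: 30.0
```

```bash
python3 -m creep '[[[0,0,-0.03,0,0],[0,0,-0.04,0,0],[0,0,-0.05,0,0],[0,0,-0.05,0,0],[0,0,-0.05,0,0],[0,0,-0.06,0,0],[0,0,-0.06,0,0],[0,0,-0.06,0,0]]]'
python3 - <<'E'
from h import *
p=snapshot("side"); q=snapshot("top")
im=np.hstack([cv2.resize(p["frame"][180:380,170:370],(400,400)),cv2.resize(q["frame"][180:380,130:330],(400,400))])
cv2.imwrite("pics/lift.png",im[:,:,::-1])
z=.008+.0346+.159
go((.465,.0255,.31),(.465,.0255,z+.02),(.465,.0255,z))
E
```

```text
clock: 6.67
tool_pos: [0.5192, 0.1732, 0.3704]
orientation: [180.0, 0.1, -165.6]
force: [1.1, 0.4, -0.6]
opening: 0.0348
gripper_force: 30.0
t 6.77 tcp [0.5197 0.1735 0.3717] rpy [ 179.93    0.25 -165.61] open 0.0351 F [-0.5 -0.5 -0.1]
(0.465, 0.0255, 0.31) units [ 0.45  -0.649  0.306] rows>= 4.1
(0.465, 0.0255, 0.2216) units [ 0.002 -0.001  0.442] rows>= 2.1
(0.465, 0.0255, 0.2016) units [ 0.  -0.   0.1] rows>= 0.5
```

View pics/lift.png

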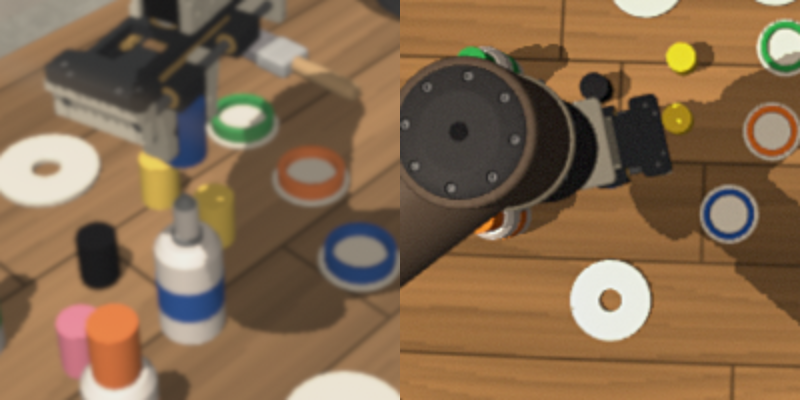

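The cap is held clear at crop (187,140), and the bottle stands upright with its nozzle exposed at (184,220).

```bash
python3 -m creep '[[[0.03,-0.05,0,0,0],[0.06,-0.09,0,0,0],[0.07,-0.1,0,0,0],[0.07,-0.1,0,0,0],[0.07,-0.1,0.05,0,0],[0.06,-0.09,0.1,0,0],[0.06,-0.08,0.1,0,0],[0.03,-0.04,0.06,0,0]]]'
python3 -m creep '[[[0,0,0.08,0,0],[0,0,0.08,0,0],[0,0,0.08,0,0],[0,0,0.07,0,0],[0,0,0.05,0,0],[0,0,0.02,0,0],[0,0,0,0,0],[0,0,0,0,0]]]'
python3 - <<'E'
from h import *
p=snapshot("side"); q=snapshot("top")
def draw(p,x0,y0,w):
    k=8 if w==50 else 400//w
    im=cv2.resize(p["frame"][y0:y0+w,x0:x0+w],None,fx=k,fy=k,interpolation=cv2.INTER_CUBIC)
    return im[:400,:400]
cv2.imwrite("pics/over.png",np.hstack([draw(p,300,250,100),draw(q,244,237,100)])[:,:,::-1])
go((.465,.0255,.2216),(.465,.0255,.2016))
E
```

```text
clock: 7.43
tool_pos: [0.4619, 0.0226, 0.3046]
orientation: [180.0, -0.2, -165.7]
force: [-1.1, -0.1, -0.2]
opening: 0.0349
gripper_force: 30.0
clock: 8.1
tool_pos: [0.4642, 0.0248, 0.2308]
orientation: [-180.0, -0.0, -165.6]
force: [0.4, -0.1, -0.7]
opening: 0.0347
gripper_force: 30.0
t 8.2 tcp [0.4645 0.0251 0.2313] rpy [ 1.7999e+02  6.0000e-02 -1.6562e+02] open 0.0346 F [-0.9 -0.4 -0.1]
(0.465, 0.0255, 0.2216) units [-0.003  0.001  0.048] rows>= 0.2
(0.465, 0.0255, 0.2016) units [ 0.  -0.   0.1] rows>= 0.5
```

View pics/over.png

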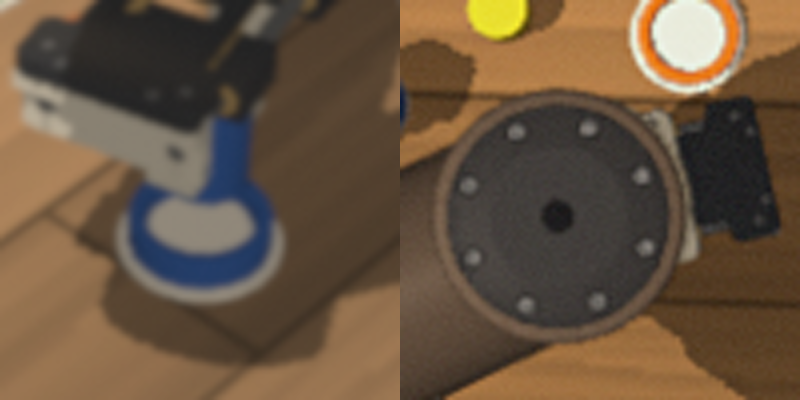

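The cap hangs over the holder in the side crop: cap axis at about x=208, ring centre at (201,230). That offset is within about 3 mm, and the pocket has 6 mm of play. Lowering.

```bash
python3 -m creep '[[[0,0,0.04,0,0],[0,0,0.04,0,0],[0,0,0.03,0,0],[0,0,0.015,0,0],[0,0,0.01,0,0],[0,0,0,0,0],[0,0,0,0,0]]]'
python3 -c "
from h import *
go((.4647,.025,.2016))"
```

```text
clock: 8.78
tool_pos: [0.4643, 0.0251, 0.2035]
orientation: [-180.0, -0.0, -165.6]
force: [-0.1, -1.8, -0.3]
opening: 0.0345
gripper_force: 30.0
t 8.78 tcp [0.4643 0.0251 0.2035] rpy [-1.7999e+02 -2.0000e-02 -1.6562e+02] open 0.0345 F [-0.1 -1.8 -0.3]
(0.4647, 0.025, 0.2016) units [-0.002 -0.001  0.01 ] rows>= 0.0
```

```bash
python3 -m creep '[[[0,0,0.005,0,0],[0,0,0.005,0,0],[0,0,0.003,0,0],[0,0,0,0,0],[0,0,0,0,0]]]'
```

```text
clock: 9.2
tool_pos: [0.4644, 0.0251, 0.2015]
orientation: [180.0, 0.0, -165.6]
force: [-0.5, 1.1, 5.3]
opening: 0.035
gripper_force: 30.0
```

It made contact with 5 N at exactly the height of the pocket floor, so the cap is seated. I'll release and rise.

```bash
python3 -m creep '[[[0,0,0,0,0.44],[0,0,0,0,0.48],[0,0,0,0,0.55],[0,0,0,0,0.65],[0,0,0,0,0.8],[0,0,0,0,1],[0,0,0,0,1],[0,0,0,0,1]]]'
python3 -m creep '[[[0,0,-0.04,0,1],[0,0,-0.08,0,1],[0,0,-0.1,0,1],[0,0,-0.12,0,1],[0,0,-0.14,0,1],[0,0,-0.14,0,1],[0,0,-0.1,0,1],[0,0,-0.04,0,1]]]'
python3 - <<'E'
from h import *
p=snapshot("side"); q=snapshot("top")
im=np.hstack([cv2.resize(p["frame"][240:360,230:380],(400,320)),cv2.resize(q["frame"][180:380,130:330],(320,320))])
cv2.imwrite("pics/rel.png",im[:,:,::-1])
go((.4647,.025,.36),(.52,.1738,.36),(.52,.1738,.283))
for r in nets.landmark_of(p,"blue_cap")[:4]: print(r["uv"],r["confidence"],at_z(p,r["uv"],.008))
E
```

```text
clock: 9.87
tool_pos: [0.4643, 0.025, 0.201]
orientation: [-180.0, -0.0, -165.6]
force: [0.2, -0.1, -1.0]
opening: 0.0761
gripper_force: 0.0
clock: 10.53
tool_pos: [0.4648, 0.0251, 0.3569]
orientation: [180.0, 0.3, -165.6]
force: [0.5, -0.2, -0.1]
opening: 0.0876
gripper_force: 0.0
t 10.63 tcp [0.4645 0.0251 0.3549] rpy [ 179.96    0.21 -165.63] open 0.0875 F [ 0.7  0.3 -0.4]
(0.4647, 0.025, 0.36) units [-0.001 -0.001 -0.026] rows>= 0.1
(0.52, 0.1738, 0.36) units [-0.453  0.652  0.002] rows>= 3.8
(0.52, 0.1738, 0.283) units [ 0.001 -0.     0.385] rows>= 1.8
[350.5, 305.0] 0.88 [0.46635555 0.01944133 0.008     ]
[251.2, 276.6] 0.78 [0.64863446 0.08911303 0.008     ]
[278.9, 299.0] 0.7 [0.56807977 0.09552053 0.008     ]
[220.6, 318.9] 0.63 [0.60433443 0.19867224 0.008     ]
```

View pics/rel.png

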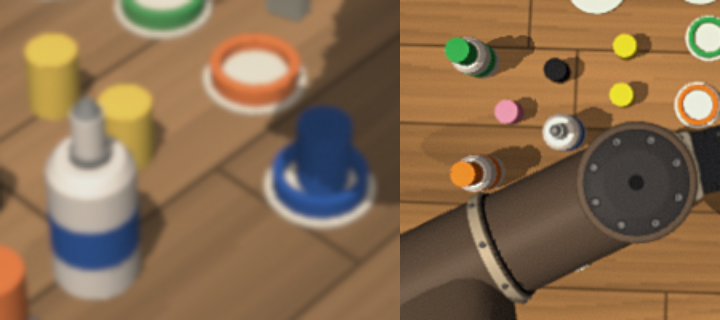

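The cap sits mouth down in the blue holder (side crop (324,155)). The bottle is upright with a bare nozzle at (88,135). Next I'll grip the nozzle.

```bash
python3 -m creep '[[[-0.03,0.05,0,0,1],[-0.06,0.09,0,0,1],[-0.08,0.11,0,0,1],[-0.08,0.12,0,0,1],[-0.08,0.11,0,0,1],[-0.07,0.09,0,0,1],[-0.05,0.08,0,0,1],[0,0,0,0,1]]]'
python3 -m creep '[[[0,0,0.02,0,1],[0,0,0.04,0,1],[0,0,0.06,0,1],[0,0,0.06,0,1],[0,0,0.06,0,1],[0,0,0.04,0,1],[0,0,0.02,0,1],[0,0,0,0,1]]]'
python3 -c "
from h import *
go((.5197,.1738,.283))"
```

```text
clock: 11.35
tool_pos: [0.5202, 0.1764, 0.3512]
orientation: [-179.9, -0.1, -165.5]
force: [0.8, -0.3, 0.7]
opening: 0.088
gripper_force: 0.0
clock: 12.02
tool_pos: [0.5188, 0.1726, 0.2919]
orientation: [-180.0, -0.1, -165.7]
force: [-0.5, 0.4, -0.3]
opening: 0.0877
gripper_force: 0.0
t 12.02 tcp [0.5188 0.1726 0.2919] rpy [-1.7996e+02 -1.1000e-01 -1.6567e+02] open 0.0877 F [-0.5  0.4 -0.3]
(0.5197, 0.1738, 0.283) units [-0.006  0.005  0.044] rows>= 0.2
```

```bash
python3 -m creep '[[[0,0,0.02,0,1],[0,0,0.02,0,1],[0,0,0,0,0.7],[0,0,0,0,0.5],[0,0,0,0,0.38],[0,0,0,0,0.33],[0,0,0,0,0.28],[0,0,0,0,0.25]]]'
python3 -m creep '[[[0,0,0,0,0.22],[0,0,0,0,0.19],[0,0,0,0,0.16],[0,0,0,0,0.1],[0,0,0,0,0],[0,0,0,0,0],[0,0,0,0,0],[0,0,0,0,0]]]'
```

```text
clock: 12.68
tool_pos: [0.5193, 0.1734, 0.2852]
orientation: [180.0, 0.0, -165.6]
force: [0.4, 0.2, 0.1]
opening: 0.0535
gripper_force: 0.0
clock: 13.35
tool_pos: [0.5192, 0.1733, 0.285]
orientation: [180.0, -0.0, -165.6]
force: [0.2, 0.4, -0.8]
opening: 0.0193
gripper_force: 30.0
```

```bash
python3 -m creep '[[[0,0,-0.03,0,0],[0,0,-0.05,0,0],[0,0,-0.07,0,0],[0,0,-0.08,0,0],[0,0,-0.08,0,0],[0,0,-0.07,0,0],[0,0,-0.05,0,0],[0,0,-0.03,0,0]]]'
python3 -c "
from h import *
go((.4665,-.2115,.375),(.4665,-.2115,.289))"
```

```text
clock: 14.02
tool_pos: [0.5193, 0.1733, 0.3789]
orientation: [180.0, 0.1, -165.6]
force: [0.2, 1.0, -2.9]
opening: 0.0195
gripper_force: 29.9
t 14.02 tcp [0.5193 0.1733 0.3789] rpy [ 1.7996e+02  1.0000e-01 -1.6563e+02] open 0.0195 F [ 0.2  1.  -2.9]
(0.4665, -0.2115, 0.375) units [ 0.733 -1.798  0.017] rows>= 9.3
(0.4665, -0.2115, 0.289) units [ 0.001 -0.     0.43 ] rows>= 2.1
```

The bottle is held: Fz is −2.9 N, which matches 0.3 kg. I'll move it gently to the saucer.

```bash
python3 -m creep '[[[0.01,-0.03,0,0,0],[0.02,-0.05,0,0,0],[0.03,-0.07,0,0,0],[0.04,-0.09,0,0,0],[0.04,-0.1,0,0,0],[0.04,-0.1,0,0,0],[0.04,-0.1,0,0,0],[0.04,-0.1,0,0,0]]]'
python3 -m creep '[[[0.04,-0.1,0,0,0],[0.04,-0.1,0,0,0],[0.04,-0.1,0,0,0],[0.04,-0.1,0,0,0],[0.04,-0.1,0,0,0],[0.04,-0.1,0,0,0],[0.04,-0.1,0,0,0],[0.04,-0.1,0,0,0]]]'
python3 -m creep '[[[0.04,-0.1,0,0,0],[0.04,-0.09,0,0,0],[0.03,-0.08,0,0,0],[0.02,-0.06,0,0,0],[0.02,-0.03,0,0,0],[0,0,0,0,0],[0,0,0,0,0]]]'
python3 -c "
from h import *
go((.4665,-.2115,.375),(.4665,-.2115,.289))"
```

```text
clock: 14.68
tool_pos: [0.4995, 0.0341, 0.3761]
orientation: [-180.0, -0.1, -165.7]
force: [0.1, 1.1, -3.2]
opening: 0.0192
gripper_force: 29.9
clock: 15.35
tool_pos: [0.4768, -0.1365, 0.3762]
orientation: [180.0, -0.1, -165.7]
force: [0.5, -0.3, -3.8]
opening: 0.0191
gripper_force: 29.9
clock: 15.93
tool_pos: [0.4662, -0.2122, 0.3765]
orientation: [180.0, -0.1, -165.7]
force: [0.4, 0.4, -4.3]
opening: 0.0192
gripper_force: 29.9
t 15.93 tcp [ 0.4662 -0.2122  0.3765] rpy [ 1.7997e+02 -6.0000e-02 -1.6571e+02] open 0.0192 F [ 0.4  0.4 -4.3]
(0.4665, -0.2115, 0.375) units [-0.002  0.003  0.007] rows>= 0.0
(0.4665, -0.2115, 0.289) units [-0.   -0.    0.43] rows>= 2.1
```

```bash
python3 -m creep '[[[0,0,0.04,0,0],[0,0,0.07,0,0],[0,0,0.08,0,0],[0,0,0.08,0,0],[0,0,0.06,0,0],[0,0,0.04,0,0],[0,0,0.02,0,0],[0,0,0,0,0]]]'
python3 - <<'E'
from h import *
p=snapshot("side"); q=snapshot("top")
im=np.hstack([cv2.resize(p["frame"][140:290,330:480],(400,400)),cv2.resize(q["frame"][220:370,310:460],(400,400))])
cv2.imwrite("pics/sauc.png",im[:,:,::-1])
go((.4665,-.2115,.289))
E
```

```text
clock: 16.6
tool_pos: [0.467, -0.2113, 0.2981]
orientation: [180.0, -0.1, -165.6]
force: [-0.5, -0.0, -3.6]
opening: 0.0194
gripper_force: 29.9
t 16.7 tcp [ 0.4675 -0.2115  0.2995] rpy [-1.7998e+02  3.0000e-02 -1.6560e+02] open 0.0193 F [-0.4  0.  -3.6]
(0.4665, -0.2115, 0.289) units [0.005 0.001 0.052] rows>= 0.3
```

View pics/sauc.png

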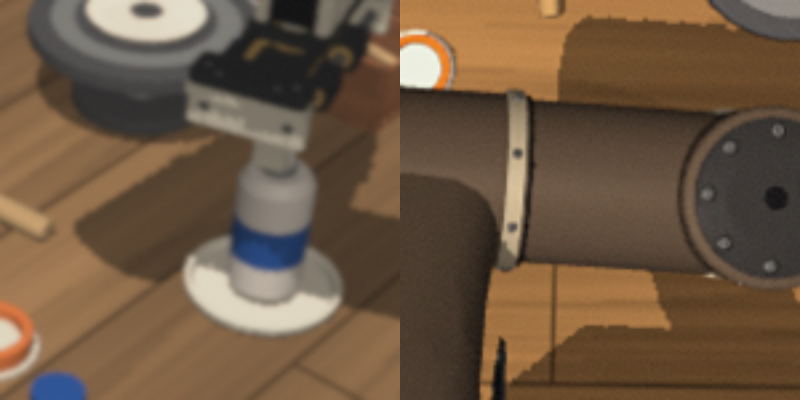

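The bottle hangs upright and centred over the saucer: its base is at about (265,285) in the crop and the saucer centre is at (264,283). I'll lower it to contact.

```bash
python3 -m creep '[[[0,0,0.015,0,0],[0,0,0.015,0,0],[0,0,0.01,0,0],[0,0,0.005,0,0],[0,0,0.003,0,0],[0,0,0,0,0],[0,0,0,0,0]]]'
```

```text
clock: 17.28
tool_pos: [0.4672, -0.2117, 0.2895]
orientation: [-180.0, 0.0, -165.6]
force: [0.3, 0.4, -3.5]
opening: 0.0192
gripper_force: 29.9
```

```bash
python3 -m creep '[[[0,0,0.003,0,0],[0,0,0.002,0,0],[0,0,0,0,0],[0,0,0,0,0]]]'
```

```text
clock: 17.62
tool_pos: [0.4674, -0.2117, 0.2889]
orientation: [-180.0, 0.0, -165.6]
force: [-1.1, 1.1, 1.6]
opening: 0.0192
gripper_force: 30.0
```

The weight is now on the floor at the expected height. I'll open, rise and check.

```bash
python3 -m creep '[[[0,0,0,0,0.26],[0,0,0,0,0.32],[0,0,0,0,0.4],[0,0,0,0,0.6],[0,0,0,0,0.8],[0,0,0,0,1],[0,0,0,0,1],[0,0,0,0,1]]]'
python3 -m creep '[[[0,0,-0.04,0,1],[0,0,-0.08,0,1],[0,0,-0.1,0,1],[0,0,-0.1,0,1],[0,0,-0.1,0,1],[0,0,-0.08,0,1],[0,0,-0.04,0,1],[0,0,0,0,1]]]'
python3 - <<'E'
from h import *
p=snapshot("side"); save(p,"end"); go()
E
```

```text
clock: 18.28
tool_pos: [0.4672, -0.2117, 0.2884]
orientation: [-180.0, 0.0, -165.6]
force: [0.1, -0.6, 0.2]
opening: 0.0624
gripper_force: 0.0
clock: 18.95
tool_pos: [0.4675, -0.2118, 0.3987]
orientation: [-179.9, 0.2, -165.6]
force: [-0.4, 0.1, 0.1]
opening: 0.0877
gripper_force: 0.0
t 19.0 tcp [ 0.4671 -0.2117  0.3971] rpy [-1.7998e+02  1.0000e-01 -1.6564e+02] open 0.0875 F [ 1.  -0.4 -0.9]
```

View pics/end.png

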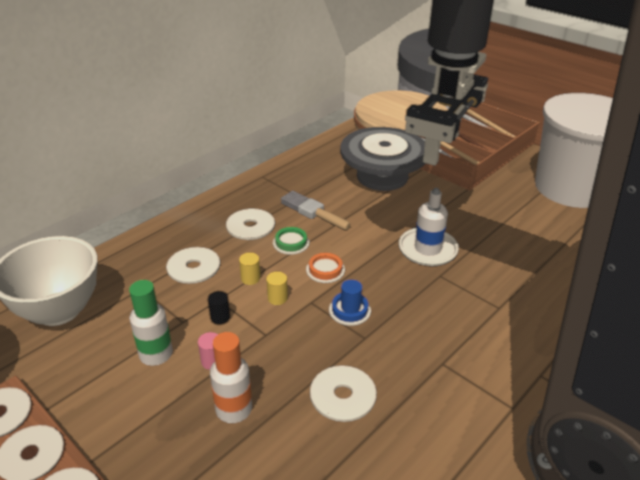

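The bottle stands upright on the saucer at (431,230), the cap is in the blue holder at (350,298), and everything else is where it was. Handing in.

```bash
python3 -c "
from plant import workorder
print(workorder.close_job())"
```

```text
the job is handed in; nothing more can be done
None
```

I set the blue cap mouth down in the blue holder, stood the open blue bottle upright near the centre of the white saucer, and handed the job in at about 19 s of the 64 s limit; the hand-in returned no verdict.

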